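Pack a culture dish into the cold case

TASK

Pack the cold case: swing its lid up until it stands open, lay the long cold pack flat in the middle of the case, then stack on it, in this order and one at a time, the culture dish, the small square cold pack and the timer (display up), each centred on the one below. Then lower the lid until it is fully closed. Keep the dish level and do not disturb the bottle and the beaker.

Things in the scene. Friction and masses are not known exactly. Their poses are not given: they have to be found in the camera images.
- case: Grey cold case, fixed: tray 156 x 176 x 43 mm (x, y, height), 8 mm walls, floor 6 mm thick (inside 140 x 160 mm), under a deep lid of the same outline (closed: 77 mm high, 65 mm high inside). Origin: centre of the underside. x points from the front (bar) to the back (hinge), y along the hinge, z up; turned by up to 0.2 rad.
- lid (a joint): The case's lid, hinged on the back edge of the tray: 0 = closed, grows as the front swings up and back, 1.57 = upright, stop at 1.75 rad. Stiff: it stays at any angle where it is left; moving it takes about 3 N at the bar. Starts 0 to 0.3 rad open. Upright it stands behind the hinge line, bar uppermost.
- lid_bar (a point): Centre of the lid's grip bar: aluminium, 14 mm thick, 30 mm long, parallel to the hinge, on a 10 mm wide neck, 32 mm out from the lid's front face. Lid shut: 110 mm ahead of the case's centre, 58 mm above the worktop (188 mm ahead of the hinge line, 15 mm above it). Pinched end to end from above it turns in the fingers, which can point down through the whole swing.
- lid_hinge (a point): Middle of the hinge line, 78 mm behind the case's centre and 43 mm above the worktop (axis along case y).
- long_pack: Large cold pack, a white plastic slab 104 x 56 x 16 mm (x by y by z), lying flat. Origin: centre of the underside; x along its length.
- dish: Round clear culture dish with its cover on, 62 mm in diameter, 15 mm high, lying flat. Origin: centre of the underside.
- square_pack: Small cold pack, a white plastic square slab 58 x 58 x 12 mm, lying flat. Origin: centre of the underside.
- timer: Small white lab timer with a display and buttons on top, 66 x 62 x 18 mm (x by y by z), lying display up. Origin: centre of the underside.
- waste_bottle: Bystander: clear bottle with white cap, 70 mm in diameter, 150 mm high, behind the work. Origin: centre of the underside.
- beaker: Bystander: glass beaker, 72 mm in diameter, 92 mm high, behind the work. Origin: centre of the underside.

How it is judged:
On the way, in this order (a step that is already met when the one before it is completed fails the run):
1. the lid stands open (at least 1.3 rad) (value of joint lid above 1.3 rad), for 0.2 s.
2. the long cold pack lies released, flat on the floor in the middle of the case (horizontal distance between long_pack and case below 0.018 m and z of long_pack in the frame of case between 0.002 and 0.01 m and angle between long_pack's own z axis and vertical below 0.1 rad and contact force between the fingers and long_pack below 0.2 N and linear speed of long_pack below 0.03 m/s), for 0.2 s.
3. the dish lies released, centred on the long pack (horizontal distance between dish and long_pack below 0.012 m and z of dish in the frame of long_pack between 0.012 and 0.02 m and angle between dish's own z axis and vertical below 0.1 rad and contact force between the fingers and dish below 0.2 N and linear speed of dish below 0.03 m/s), for 0.2 s.
4. the square cold pack lies released, centred on the dish (horizontal distance between square_pack and dish below 0.012 m and z of square_pack in the frame of dish between 0.011 and 0.019 m and angle between square_pack's own z axis and vertical below 0.1 rad and contact force between the fingers and square_pack below 0.2 N and linear speed of square_pack below 0.03 m/s), for 0.2 s.
5. the timer lies released, centred on the square pack (horizontal distance between timer and square_pack below 0.012 m and z of timer in the frame of square_pack between 0.008 and 0.016 m and angle between timer's own z axis and vertical below 0.1 rad and contact force between the fingers and timer below 0.2 N and linear speed of timer below 0.03 m/s), for 0.2 s.
At the end, for the whole second after the job is handed in: The lid is closed (within 0.05 rad of shut); inside, the long pack lies flat on the case floor within 18 mm of its middle, the dish on it, the square pack on the dish and the timer, display up, on that, each flat, at rest, released and within 12 mm of the centre of the one below (all of step 2 and all of step 3 and all of step 4 and all of step 5 and value of joint lid below 0.05 rad and velocity of joint lid below 0.05 rad/s); the robot touches nothing.
It fails at once if the dish is tipped (over 0.6 rad) (angle between dish's own z axis and vertical above 0.6 rad).
It fails at once if the bottle is moved by more than 20 mm (distance of waste_bottle from where it was at the start of the episode above 0.02 m).
It fails at once if the beaker is moved by more than 20 mm (distance of beaker from where it was at the start of the episode above 0.02 m).
It also fails if it takes over 141 s, if anything falls off the work surface, if the arm or the gripper's body presses on something with over 40 N, if the wrist force passes 120 N, or if a joint passes its speed limit or range.

ROBOT

A 6-joint arm with a two-finger parallel gripper is mounted at the origin on the work surface; the furniture and walls round the work are solid. World frame = base frame: x ahead of the robot, y to its left, z up, the work surface at z = 0. Lengths are in m, angles in rad, forces in N, time in s.
With the tool pointing down it reaches from about 0.275 to 0.85 m from the base axis. Payload 19 kg.
Tool frame: the origin (TCP) lies midway between the tips of the shut fingers; the grasp point (between the pads) lies 19 mm behind it; z points along the fingers, y is the line along which they close (so a half turn about z gives the same grasp; the last joint's range is limited). The gripper opens to 85 mm and grips with 20 to 120 N. Pads are 22 mm wide; open, the fingers measure 114 mm over their backs; the gripper's body (76 mm by 85 mm) begins 54 mm behind the grasp point. The pads swing forward as they close: fully open they stand 13 mm farther back than shut.
Start: joints at [-1.366, 0.15, 1.437, -0, 1.554, -0.134], TCP at [0.191, -0.542, 0.231] pointing down, gripper open.
Joint ranges: [-2.8, 2.8], [-0.68, 2.1], [0.12, 2.68], [-1.39, 4.53], [0.16, 2.79], [-2.81, 2.81]. Speed limits (rad/s): [1.89, 1.89, 2.22, 3.01, 3.01, 3.01].

INTERFACE

Orientations are given as a unit quaternion [w, x, y, z].
In Python, from workcell import bot gives the robot as it stands.
- The arm moves only by the shell command python3 -m creep 'ROWS' [FORCE]. ROWS is JSON, a list of rows, each an object of numbers: "tx", "ty", "tz": the shift along the tool's x, y, z scaled (see below); "roll": the turn about the tool's z scaled (see below); "hand": the opening, from -1 (shut) to 1 (fully open). In form: [{"tx": .., "ty": .., "tz": .., "roll": .., "hand": ..}, ...]. A call has 1 to 12 rows; each row shifts and turns the commanded pose from where the row before left it, along the tool's axes as they then stand; what a row does not reach is not made up. The controller multiplies each number of a shift by 2.5 cm and each number of a turn by 180 degrees. A row lasts 1/8 s, in which the tool goes at most 62.5 mm and 10.7 degrees, less where a joint would pass 70% of its speed; a pose out of reach is approached as far as the arm can. A call with a number of a shift or a turn outside -1 to 1 is refused whole. A call with a gripper value outside its range is refused whole. The fingers move at their own pace and stop on an object; FORCE is the grip in N (left out, the last holds). Time passes only in rows, so rows that do not move let the fingers close. It gives the time, the measured TCP pose, the force, the opening and the grip force at its end, in the units of the state.
- bot.get_state(): the state, without advancing time (a new reading comes with each control period).
- bot.get_image(name): name is "scene" or "top"; returns a dict with "frame" (384x512x3 uint8, blue, green, red), "fx", "fy", "cx", "cy" (pixels), "pose" (4x4, takes a point from camera to world coordinates). Camera axes: x right, y down, z forward; pixel columns grow to the right and rows downward; lengths in m; the calibration is good to about 2 mm. A picture is of the moment at which its call begins. There is no depth.
- bot.job_done(): hands the job in; it is judged then, once.
The state is a dict: "clock": time; "joint_positions": joint angles; "qvel": joint speeds; "effort": joint torques, N m; "position": TCP position; "orientation": TCP orientation; "wrist_force": force on the tool from outside, world axes, zero at the start; "wrist_torque": the same for the moment, N m; "grip_width": finger opening in m; "gripper_force": force on a finger pad.
Only numpy, scipy, OpenCV 4.12 (cv2) and the standard library are available. Lean on these libraries where they do the work, as an engineer would, in place of code of your own. Each camera call takes 0.05 s, during which the arm holds its last target. There are 200 camera calls.

## Working session

There is one attempt and no reset: what is moved stays moved. The work goes in short steps, Python scripts to look and compute and a shell command to move; the robot and the scene stay as the last step left them, time stands still between calls to the robot, and variables do not carry over. Pictures are saved under pics/ and viewed, at most 14 in all, crops included, and the job is handed in when it is done.

```bash
ls; mkdir -p pics; python3 - <<'E'
from workcell import bot
import cv2,numpy as np
for n in("scene","top"):
    d=bot.get_image(n); cv2.imwrite(f"pics/{n}0.png",d["frame"]); print(n,d["fx"],d["fy"],d["cx"],d["cy"]);print(np.round(d["pose"],3))
print(bot.get_state())
E
```

```text
pics
scene 377.62500878321333 377.62500878321333 259.8968767756785 196.0019832347254
[[-0.605 -0.625  0.493  0.065]
 [-0.796  0.486 -0.361  0.286]
 [-0.014 -0.611 -0.791  0.904]
 [ 0.     0.     0.     1.   ]]
top 393.1317797861664 393.1317797861664 252.93222785800256 200.70404953691082
[[-0.025 -0.984  0.179  0.396]
 [-0.999  0.019 -0.037 -0.089]
 [ 0.033 -0.179 -0.983  1.099]
 [ 0.     0.     0.     1.   ]]
{'clock': 0.1, 'joint_positions': array([-1.36600772e+00,  1.50909181e-01,  1.43792279e+00,  1.13165704e-05,
        1.55382257e+00, -1.34010401e-01]), 'qvel': array([ 0.00081868, -0.00167886, -0.00071095, -0.00116713,  0.00044011,
       -0.00081879]), 'effort': array([ 3.69894478e-03, -7.14381838e+01, -5.71794176e+01, -2.59457556e-04,
        7.00392004e-03,  5.97251187e-05]), 'position': array([ 0.19103856, -0.54210692,  0.2307731 ]), 'orientation': array([-5.30811316e-04,  9.85686060e-01,  1.68590360e-01, -1.31318206e-05]), 'wrist_force': array([-0.26404815,  0.34240256,  0.66365085]), 'wrist_torque': array([ 0.07097857, -0.00089476,  0.08647708]), 'gripper_force': 0.0, 'grip_width': 0.08558456261978623}
```

View pics/top0.png

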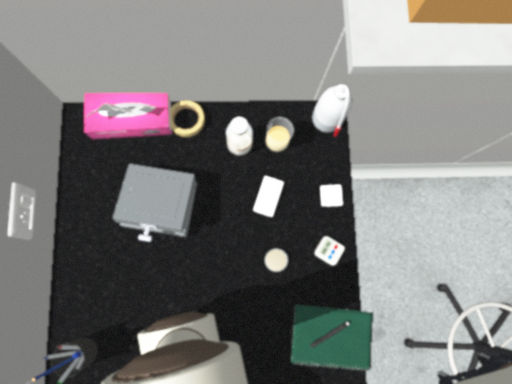

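View pics/scene0.png

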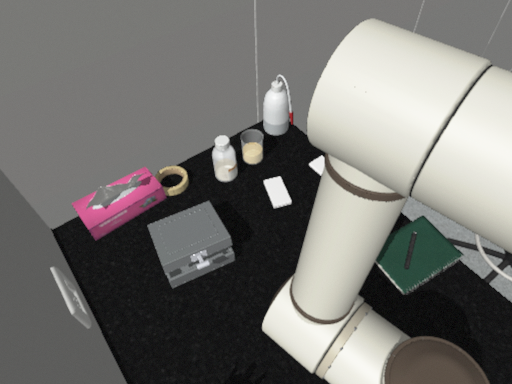

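The top view shows the case at about (155,200) with its bar at (145,235), the long pack at (268,196), the dish at (276,260), the square pack at (332,195) and the timer at (329,251). The bottle is at (239,135) and the beaker at (279,134). In the scene view the bar is at about (202,258) and the long pack at (277,192). The arm hides the dish and the timer there.

```bash
cat > h.py <<'E'
from workcell import bot
import cv2,numpy as np
def img(n,save=None):
    d=bot.get_image(n)
    if save: cv2.imwrite(f"pics/{save}.png",d["frame"])
    return d
def ray(d,u,v):
    P=np.array(d["pose"]); r=P[:3,:3]@np.array([(u-d["cx"])/d["fx"],(v-d["cy"])/d["fy"],1.])
    return P[:3,3],r/np.linalg.norm(r)
def plane(d,u,v,z):
    o,r=ray(d,u,v); return o+r*(z-o[2])/r[2]
def tri(d1,p1,d2,p2):
    o1,r1=ray(d1,*p1);o2,r2=ray(d2,*p2)
    s=np.linalg.lstsq(np.c_[r1,-r2],o2-o1,rcond=None)[0]
    a,b=o1+s[0]*r1,o2+s[1]*r2
    return (a+b)/2,np.linalg.norm(a-b)
def blobs(d,lo=150,amin=60,amax=1500,satmax=90,roi=None):
    f=d["frame"];hsv=cv2.cvtColor(f,cv2.COLOR_BGR2HSV)
    m=((hsv[...,2]>lo)&(hsv[...,1]<satmax)).astype(np.uint8)
    if roi: k=np.zeros_like(m);x0,y0,x1,y1=roi;k[y0:y1,x0:x1]=1;m*=k
    cs,_=cv2.findContours(m,cv2.RETR_EXTERNAL,cv2.CHAIN_APPROX_NONE);out=[]
    for c in cs:
        g=np.zeros_like(m);cv2.drawContours(g,[c],-1,1,-1);a=int(g.sum())
        if amin<=a<=amax:
            M=cv2.moments(g,True);out.append((M["m10"]/a,M["m01"]/a,a,c))
    return out
def rect(d,c,z):
    q=np.array([plane(d,*p[0],z)[:2]*1000 for p in c],np.float32)
    (x,y),(w,h),a=cv2.minAreaRect(q); return np.round([x,y,w,h,a],1)
E
python3 - <<'E'
from h import *
t=img("top");s=img("scene")
zt={"long":.016,"sq":.012,"timer":.018,"dish":.015}
for roi,n in (((240,160,300,230),"long"),((315,180,345,212),"sq"),((310,230,350,270),"timer"),((255,240,295,280),"dish")):
    for u,v,a,c in blobs(t,150,roi=roi): print(n,round(u,1),round(v,1),a,plane(t,u,v,zt[n]).round(4),rect(t,c,zt[n]))
for u,v,a,c in blobs(s,150,roi=(255,165,300,220)):
    print("scene",u,v,a,rect(s,c,.016))
    b=blobs(t,150,roi=(240,160,300,230))[0]; print(tri(t,b[:2],s,(u,v)))
for u,v,a,c in blobs(t,120,20,roi=(130,215,160,245)): print("bar",u,v,a,rect(t,c,.07))
a=cv2.resize(t["frame"][155:250,100:210],None,fx=5,fy=5,interpolation=2)
b=cv2.resize(s["frame"][195:290,140:240],None,fx=5,fy=5,interpolation=2)
cv2.imwrite("pics/ca.png",a);cv2.imwrite("pics/cb.png",b)
E
```

```text
long 267.9 195.9 816 [ 0.6058 -0.1722  0.016 ] [ 606.7 -172.5   60.   109.8   70.2]
sq 330.9 195.2 482 [ 0.6055 -0.3518  0.012 ] [ 606.1 -351.9   63.5   63.7   88.9]
timer 329.1 250.3 560 [ 0.45   -0.3357  0.018 ] [ 450.1 -335.5   68.    64.1   56.7]
dish 275.8 259.8 404 [ 0.4279 -0.1882  0.015 ] [ 427.4 -188.8   60.4   59.5   88.6]
scene 277.01418439716315 191.61524822695034 564 [ 601.5 -170.3   57.8  112.5   69.6]
(array([ 0.60697736, -0.17386013,  0.00538041]), np.float64(0.002449672697781235))
bar 145.1572438162544 224.97349823321554 566 [516.7 157.2  76.9  68.   88.8]
```

View pics/ca.png

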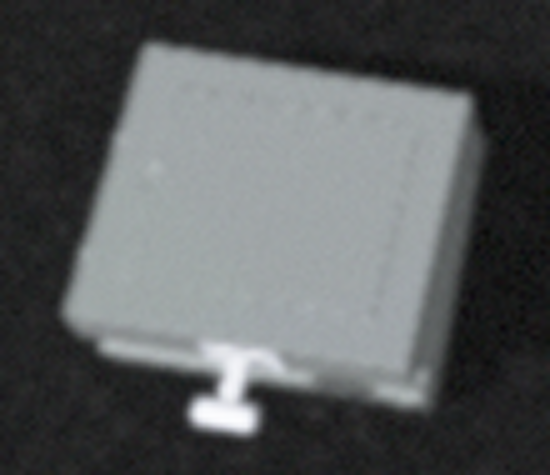

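View pics/cb.png

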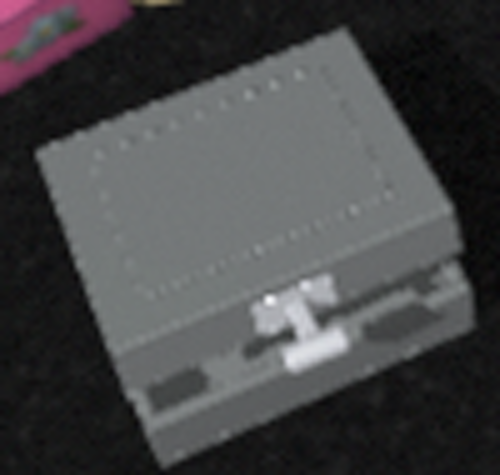

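The top crop shows the bar at full-image pixel (144.6,238). The lid's top corners in that crop are (148,43), (472,93), (410,378) and (65,315). In the scene crop the bar is at full-image pixel (202.8,264.6), and the lid stands slightly open.

```bash
python3 - <<'E'
from h import *
t=img("top");s=img("scene")
T=lambda p:(100+p[0]/5-.4,155+p[1]/5-.4)
S=lambda p:(140+p[0]/5-.4,195+p[1]/5-.4)
pts={"bar":((225,417),(316,350)),"BL":((148,43),(38,153)),"BR":((472,93),(345,28)),"FR":((410,378),(455,210)),"FL":((65,315),(118,350)),"trayFRbot":((430,410),(475,328)),"barL":((190,412),(289,362)),"barR":((261,424),(346,340))}
R={}
for k,(a,b) in pts.items():
    R[k],e=tri(t,T(a),s,S(b)); print(k,(R[k]*1000).round(1),round(e*1000,1))
for a,b in(("BL","BR"),("FL","FR"),("BL","FL"),("BR","FR"),("barL","barR")):
    v=R[b]-R[a]; print(a,b,(np.linalg.norm(v)*1e3).round(1),"yaw",np.arctan2(v[1],v[0]).round(3),"pitch",np.arcsin(v[2]/np.linalg.norm(v)).round(3))
E
```

```text
bar [488.  149.5  95.2] 0.4
BL [691.5 200.9  68.5] 1.9
BR [660.6  27.7  70. ] 1.9
FR [505.1  55.7 105.7] 1.1
FL [539.  226.3 108.3] 2.9
trayFRbot [497.8  59.   -1.1] 1.5
barL [489.4 164.8  99.6] 3.6
barR [485.4 133.5  90. ] 2.2
BL BR 175.9 yaw -1.748 pitch 0.009
FL FR 174.0 yaw -1.767 pitch -0.015
BL FL 159.7 yaw 2.977 pitch 0.252
BR FR 161.9 yaw 2.964 pitch 0.222
barL barR 32.9 yaw -1.698 pitch -0.296
```

```bash
python3 -m creep '[{"roll":0.055,"hand":1},{"roll":0.055},{"roll":0.054},{"tx":0.22,"ty":-0.97},{"tx":0.22,"ty":-0.97},{"tx":0.22,"ty":-0.97},{"tx":0.22,"ty":-0.97},{"tx":0.22,"ty":-0.97},{"tx":0.22,"ty":-0.97},{"tx":0.22,"ty":-0.97},{"tx":0.22,"ty":-0.97},{"tx":0.22,"ty":-0.97}]' 40
```

```text
$[0]: bad value
```

```bash
python3 -m creep '[{"tx":0,"ty":0,"tz":0,"roll":0.055,"hand":1},{"tx":0,"ty":0,"tz":0,"roll":0.055,"hand":1},{"tx":0,"ty":0,"tz":0,"roll":0.054,"hand":1},{"tx":0.2,"ty":-0.98,"tz":0,"roll":0,"hand":1},{"tx":0.2,"ty":-0.98,"tz":0,"roll":0,"hand":1},{"tx":0.2,"ty":-0.98,"tz":0,"roll":0,"hand":1},{"tx":0.2,"ty":-0.98,"tz":0,"roll":0,"hand":1},{"tx":0.2,"ty":-0.98,"tz":0,"roll":0,"hand":1},{"tx":0.2,"ty":-0.98,"tz":0,"roll":0,"hand":1},{"tx":0.2,"ty":-0.98,"tz":0,"roll":0,"hand":1},{"tx":0.2,"ty":-0.98,"tz":0,"roll":0,"hand":1},{"tx":0.2,"ty":-0.98,"tz":0,"roll":0,"hand":1}]' 40
```

```text
clock: 1.8
position: [0.2745, -0.3316, 0.2313]
orientation: [0.0, 0.996, -0.088, 0.0]
wrist_force: [-0.2, -1.3, -0.1]
grip_width: 0.0852
gripper_force: 0.0
```

```bash
cat > go.py <<'E'
import sys,numpy as np
from workcell import bot
from scipy.spatial.transform import Rotation as R
# go.py x y z [yaw] (mm, rad of tool x): totals in units for tool moves
s=bot.get_state();w,x,y,z=s["orientation"];r=R.from_quat([x,y,z,w])
t=np.array([float(a) for a in sys.argv[1:4]]);d=t-np.array(s["position"])*1000
X=r.as_matrix()[:,0];phi=np.arctan2(X[1],X[0]);ro=0
if len(sys.argv)>4:
    ro=(phi-float(sys.argv[4])+np.pi)%(2*np.pi)-np.pi
    ro=ro if abs(ro)<=np.pi/2 or len(sys.argv)>5 else ro-np.sign(ro)*np.pi
    a=phi-ro
else:a=phi
print("yaw",phi.round(3),"roll units",round(ro/np.pi,4),"q",np.round(s["joint_positions"],2),"clk",s["clock"])
print("shift units after roll tx %.2f ty %.2f tz %.2f"%((d@[np.cos(a),np.sin(a),0])/25,(d@[np.sin(a),-np.cos(a),0])/25,-d[2]/25),
 "| before roll tx %.2f ty %.2f"%((d@[np.cos(phi),np.sin(phi),0])/25,(d@[np.sin(phi),-np.cos(phi),0])/25))
E
python3 -m creep '[{"tx":0.235,"ty":-0.97,"tz":0,"roll":0,"hand":1},{"tx":0.235,"ty":-0.97,"tz":0,"roll":0,"hand":1},{"tx":0.235,"ty":-0.97,"tz":0,"roll":0,"hand":1},{"tx":0.235,"ty":-0.97,"tz":0,"roll":0,"hand":1},{"tx":0.235,"ty":-0.97,"tz":0,"roll":0,"hand":1},{"tx":0.235,"ty":-0.97,"tz":0,"roll":0,"hand":1},{"tx":0.235,"ty":-0.97,"tz":0,"roll":0,"hand":1},{"tx":0.235,"ty":-0.97,"tz":0,"roll":0,"hand":1},{"tx":0.235,"ty":-0.97,"tz":0,"roll":0,"hand":1},{"tx":0.235,"ty":-0.97,"tz":0,"roll":0,"hand":1},{"tx":0.235,"ty":-0.97,"tz":0,"roll":0,"hand":1},{"tx":0.235,"ty":-0.97,"tz":0,"roll":0,"hand":1}]'
python3 -m creep '[{"tx":0.235,"ty":-0.97,"tz":0,"roll":0,"hand":1},{"tx":0.235,"ty":-0.97,"tz":0,"roll":0,"hand":1},{"tx":0.235,"ty":-0.97,"tz":0,"roll":0,"hand":1},{"tx":0.235,"ty":-0.97,"tz":0,"roll":0,"hand":1},{"tx":0.235,"ty":-0.97,"tz":0,"roll":0,"hand":1},{"tx":0.235,"ty":-0.97,"tz":0,"roll":0,"hand":1},{"tx":0.235,"ty":-0.97,"tz":0,"roll":0,"hand":1},{"tx":0.235,"ty":-0.97,"tz":0,"roll":0,"hand":1},{"tx":0.235,"ty":-0.97,"tz":0,"roll":0,"hand":1}]'
python3 go.py 486 150 120
python3 - <<'E'
from h import *
t=img("top","top1");s=img("scene","scene1")
E
```

```text
clock: 3.3
position: [0.3945, -0.0575, 0.2314]
orientation: [-0.0, 0.996, -0.088, 0.0]
wrist_force: [0.8, 0.6, 0.9]
grip_width: 0.0853
gripper_force: 0.0
clock: 4.42
position: [0.4846, 0.148, 0.2314]
orientation: [-0.0, 0.996, -0.088, 0.0]
wrist_force: [0.6, -0.2, 0.2]
grip_width: 0.0858
gripper_force: 0.0
yaw -0.176 roll units 0.0 q [0.14 0.01 1.59 0.   1.54 1.89] clk 4.425
shift units after roll tx 0.04 ty -0.09 tz 4.46 | before roll tx 0.04 ty -0.09
```

View pics/scene1.png

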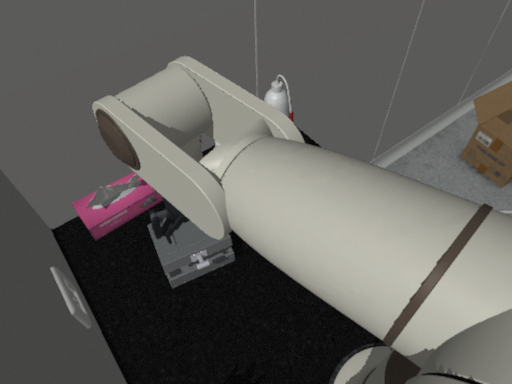

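The scene view shows the gripper above and beside the bar, with the lid unobstructed. I'll descend and pinch the bar.

```bash
python3 -m creep '[{"tx":0.04,"ty":-0.09,"tz":1,"roll":0,"hand":1},{"tx":0,"ty":0,"tz":1,"roll":0,"hand":1},{"tx":0,"ty":0,"tz":1,"roll":0,"hand":1},{"tx":0,"ty":0,"tz":1,"roll":0,"hand":1},{"tx":0,"ty":0,"tz":1,"roll":0,"hand":1},{"tx":0,"ty":0,"tz":0.9,"roll":0,"hand":0.5},{"tx":0,"ty":0,"tz":0.3,"roll":0,"hand":-1},{"tx":0,"ty":0,"tz":0,"roll":0,"hand":-1},{"tx":0,"ty":0,"tz":0,"roll":0,"hand":-1},{"tx":0,"ty":0,"tz":0,"roll":0,"hand":-1},{"tx":0,"ty":0,"tz":0,"roll":0,"hand":-1},{"tx":0,"ty":0,"tz":0,"roll":0,"hand":-1}]' 40
python3 -m creep '[{"tx":0,"ty":0,"tz":0,"roll":0,"hand":-1}]' 40
python3 - <<'E'
from h import *
t=img("top","top2");s=img("scene","scene2")
a=cv2.resize(t["frame"][140:270,90:230],None,fx=3,fy=3,interpolation=2)
b=cv2.resize(s["frame"][165:295,120:260],None,fx=3,fy=3,interpolation=2)
cv2.imwrite("pics/c2.png",cv2.resize(np.hstack([a,b]),(790,370)))
E
```

```text
clock: 6.02
position: [0.4865, 0.1504, 0.0775]
orientation: [-0.002, 0.996, -0.088, 0.001]
wrist_force: [-0.9, 18.2, -1.2]
grip_width: 0.0288
gripper_force: 43.3
clock: 6.15
position: [0.4865, 0.1504, 0.0775]
orientation: [-0.002, 0.996, -0.088, 0.001]
wrist_force: [-0.6, 17.5, -2.2]
grip_width: 0.029
gripper_force: 43.3
```

View pics/c2.png

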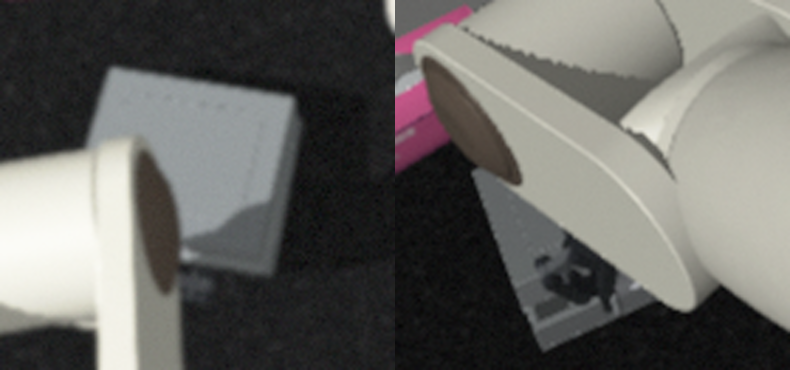

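The bar is held: the opening is 29 mm and the grip 43 N. Next I swing the lid along an arc about the hinge.

```bash
python3 -m creep '[{"tx":0.26,"ty":-0.05,"tz":-0.71,"roll":0,"hand":-1},{"tx":0.33,"ty":0,"tz":-0.68,"roll":0,"hand":-1},{"tx":0.395,"ty":0,"tz":-0.64,"roll":0,"hand":-1},{"tx":0.456,"ty":0,"tz":-0.6,"roll":0,"hand":-1}]'
python3 -m creep '[{"tx":0.514,"ty":0,"tz":-0.55,"roll":0,"hand":-1},{"tx":0.567,"ty":0,"tz":-0.5,"roll":0,"hand":-1},{"tx":0.613,"ty":0,"tz":-0.44,"roll":0,"hand":-1}]'
```

```text
clock: 6.75
position: [0.5221, 0.144, 0.1436]
orientation: [-0.001, 0.996, -0.088, 0.0]
wrist_force: [1.8, 4.9, -7.0]
grip_width: 0.029
gripper_force: 42.1
clock: 7.12
position: [0.5638, 0.1363, 0.1809]
orientation: [-0.0, 0.996, -0.088, 0.0]
wrist_force: [-1.2, 3.5, -5.1]
grip_width: 0.0287
gripper_force: 42.1
```

Forces are low, so I'll continue the arc.

```bash
python3 -m creep '[{"tx":0.654,"ty":0,"tz":-0.375,"roll":0,"hand":-1},{"tx":0.688,"ty":0,"tz":-0.31,"roll":0,"hand":-1},{"tx":0.716,"ty":0,"tz":-0.24,"roll":0,"hand":-1}]'
python3 -m creep '[{"tx":0.736,"ty":0,"tz":-0.164,"roll":0,"hand":-1},{"tx":0.749,"ty":0,"tz":-0.09,"roll":0,"hand":-1},{"tx":0.754,"ty":0,"tz":-0.016,"roll":0,"hand":-1},{"tx":0.751,"ty":0,"tz":0.06,"roll":0,"hand":-1},{"tx":0,"ty":0,"tz":0,"roll":0,"hand":-1}]'
python3 go.py 690 115 240
```

```text
clock: 7.5
position: [0.6146, 0.1269, 0.2043]
orientation: [-0.0, 0.996, -0.088, 0.0]
wrist_force: [-4.2, -0.2, 0.8]
grip_width: 0.0287
gripper_force: 43.0
clock: 8.12
position: [0.6894, 0.1131, 0.21]
orientation: [0.0, 0.996, -0.089, 0.002]
wrist_force: [0.7, -4.5, 8.9]
grip_width: 0.029
gripper_force: 45.5
yaw -0.177 roll units 0.0 q [ 0.05  0.42  1.14 -0.    1.58  1.8 ] clk 8.125
shift units after roll tx 0.01 ty -0.08 tz -1.20 | before roll tx 0.01 ty -0.08
```

The lid is at about 1.6 rad. I'll release it, rise and move over the long pack.

```bash
python3 -m creep '[{"tx":0,"ty":0,"tz":0,"roll":0,"hand":0},{"tx":0,"ty":0,"tz":0,"roll":0,"hand":0},{"tx":0,"ty":0,"tz":0,"roll":0,"hand":0},{"tx":0,"ty":0,"tz":-0.7,"roll":0,"hand":0.5},{"tx":0,"ty":0,"tz":-1,"roll":0,"hand":1},{"tx":0,"ty":0,"tz":-1,"roll":0,"hand":1},{"tx":-0.5,"ty":0.5,"tz":-0.5,"roll":0,"hand":1},{"tx":-0.9,"ty":0.9,"tz":0,"roll":0.053,"hand":1},{"tx":-0.9,"ty":0.9,"tz":0,"roll":0,"hand":1},{"tx":-0.9,"ty":0.9,"tz":0,"roll":0,"hand":1},{"tx":-0.9,"ty":0.9,"tz":0,"roll":0,"hand":1},{"tx":0,"ty":0,"tz":0,"roll":0,"hand":1}]'
python3 go.py 606.5 -172.5 150 -0.346
python3 - <<'E'
from h import *
t=img("top","top3");s=img("scene","scene3")
for u,v in((239,135),(279,134)):print(plane(t,u,v,.12).round(3))
cv2.imwrite("pics/c3.png",cv2.resize(np.hstack([t["frame"][80:280,60:360],s["frame"][100:300,60:360]]),None,fx=1.33,fy=1.33))
E
```

```text
clock: 9.62
position: [0.559, 0.0438, 0.2888]
orientation: [0.0, 0.985, -0.171, 0.001]
wrist_force: [0.7, -0.7, -0.4]
grip_width: 0.0855
gripper_force: 0.0
yaw -0.344 roll units 0.0007 q [-0.06  0.11  1.37 -0.    1.66  1.86] clk 9.625
shift units after roll tx 4.72 ty 7.49 tz 5.55 | before roll tx 4.71 ty 7.50
[ 0.749 -0.094  0.12 ]
[ 0.75  -0.199  0.12 ]
```

View pics/c3.png

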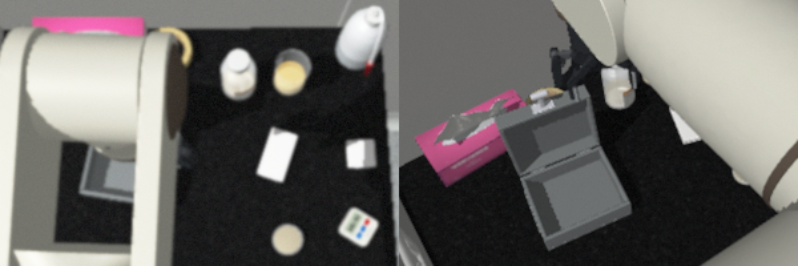

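Left half (top view): the bottle and beaker stand undisturbed and all four items are visible. Right half (scene view): the case is open with the lid upright at about (550,130) in the picture. I'll go to the long pack.

```bash
python3 -m creep '[{"tx":0.59,"ty":0.936,"tz":0.3,"roll":0,"hand":1},{"tx":0.59,"ty":0.936,"tz":0.5,"roll":0,"hand":1},{"tx":0.59,"ty":0.936,"tz":0.5,"roll":0,"hand":1},{"tx":0.59,"ty":0.936,"tz":0.5,"roll":0,"hand":1},{"tx":0.59,"ty":0.936,"tz":0.5,"roll":0,"hand":1},{"tx":0.59,"ty":0.936,"tz":0.5,"roll":0,"hand":1},{"tx":0.59,"ty":0.936,"tz":0.5,"roll":0,"hand":1},{"tx":0.59,"ty":0.936,"tz":0.5,"roll":0,"hand":1},{"tx":0,"ty":0,"tz":1,"roll":0,"hand":1},{"tx":0,"ty":0,"tz":1,"roll":0,"hand":1},{"tx":0,"ty":0,"tz":0,"roll":0,"hand":1}]'
python3 go.py 606.5 -172.5 1 -0.346
python3 - <<'E'
from h import *
s=img("scene","scene4")
r=s["frame"]
cv2.imwrite("pics/c4.png",cv2.resize(r,(640,480)))
E
```

```text
clock: 11.1
position: [0.6087, -0.1712, 0.1406]
orientation: [-0.0, 0.985, -0.171, -0.002]
wrist_force: [-0.2, -0.3, 0.7]
grip_width: 0.0849
gripper_force: 0.0
yaw -0.343 roll units 0.001 q [-0.4   0.31  1.42  0.    1.41  1.52] clk 11.1
shift units after roll tx -0.06 ty 0.08 tz 5.59 | before roll tx -0.06 ty 0.08
```

View pics/c4.png

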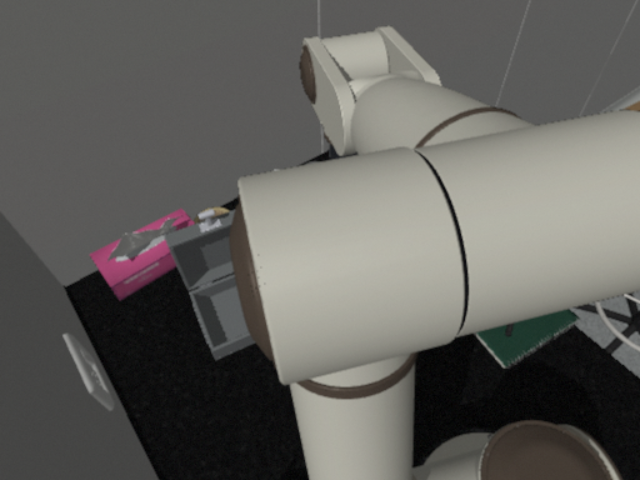

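The arm is over the pack; it covers the pack and part of the case in this view. I'll descend, grip and lift, then measure the open tray in the top view.

```bash
python3 -m creep '[{"tx":-0.06,"ty":0.08,"tz":1,"roll":0,"hand":1},{"tx":0,"ty":0,"tz":1,"roll":0,"hand":1},{"tx":0,"ty":0,"tz":1,"roll":0,"hand":1},{"tx":0,"ty":0,"tz":1,"roll":0,"hand":1},{"tx":0,"ty":0,"tz":0.8,"roll":0,"hand":1},{"tx":0,"ty":0,"tz":0.6,"roll":0,"hand":1},{"tx":0,"ty":0,"tz":0.15,"roll":0,"hand":0.2},{"tx":0,"ty":0,"tz":0,"roll":0,"hand":0},{"tx":0,"ty":0,"tz":0,"roll":0,"hand":-1},{"tx":0,"ty":0,"tz":0,"roll":0,"hand":-1},{"tx":0,"ty":0,"tz":0,"roll":0,"hand":-1},{"tx":0,"ty":0,"tz":0,"roll":0,"hand":-1}]' 40
python3 - <<'E'
from h import *
t=img("top","top5")
cv2.imwrite("pics/c5.png",cv2.resize(t["frame"][140:260,90:240],None,fx=5,fy=5,interpolation=2))
E
```

```text
clock: 12.65
position: [0.6074, -0.1727, 0.0044]
orientation: [0.0, 0.985, -0.171, 0.0]
wrist_force: [-0.5, 0.7, 6.6]
grip_width: 0.0549
gripper_force: 43.3
```

View pics/c5.png

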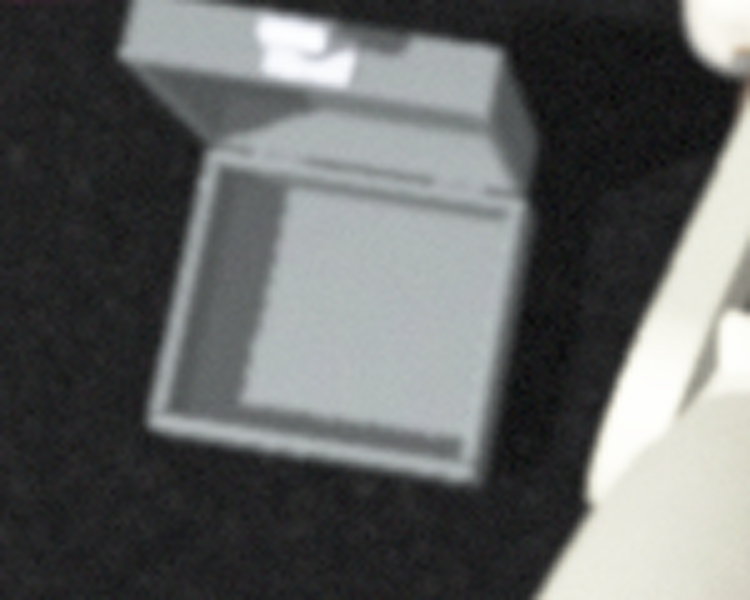

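The crop shows the open tray. Its outer rim corners in the crop are about (205,150), (527,200), (480,476) and (148,430). I'll compute the centre and yaw at the rim height.

```bash
python3 - <<'E'
from h import *
d={k:np.array(v) if k=="pose" else v for k,v in bot.get_image("top").items()}
q=[plane(d,90+x/5-.4,140+y/5-.4,.043)*1000 for x,y in((205,150),(527,200),(480,476),(148,430))]
q=np.array(q)[:,:2];print(q.round(1))
for i in range(4):
    v=q[(i+1)%4]-q[i];print(np.linalg.norm(v).round(1),np.arctan2(v[1],v[0]).round(3))
print(q.mean(0),"hinge mid",(q[0]+q[1])/2)
E
python3 go.py 590 131 140 -0.176
```

```text
[[681.3 204.6]
 [650.1  28.7]
 [499.   53.6]
 [527.5 230.1]]
178.6 -1.747
153.1 2.978
178.7 1.411
155.9 -0.164
[589.47671911 129.24546756] hinge mid [665.69524317 116.64875596]
yaw -0.343 roll units -0.0531 q [-0.4   0.43  1.56  0.    1.15  1.51] clk 12.75
shift units after roll tx -2.81 ty -11.84 tz -5.42 | before roll tx -4.74 ty -11.21
```

```bash
python3 -m creep '[{"tx":0,"ty":0,"tz":-0.4,"roll":0,"hand":-1},{"tx":0,"ty":0,"tz":-1,"roll":0,"hand":-1},{"tx":0,"ty":0,"tz":-1,"roll":0,"hand":-1},{"tx":0,"ty":0,"tz":-1,"roll":-0.053,"hand":-1},{"tx":-0.235,"ty":-0.985,"tz":-0.5,"roll":0,"hand":-1},{"tx":-0.235,"ty":-0.985,"tz":-0.5,"roll":0,"hand":-1},{"tx":-0.235,"ty":-0.985,"tz":-0.5,"roll":0,"hand":-1},{"tx":-0.235,"ty":-0.985,"tz":-0.5,"roll":0,"hand":-1},{"tx":-0.235,"ty":-0.985,"tz":0,"roll":0,"hand":-1},{"tx":-0.235,"ty":-0.985,"tz":0,"roll":0,"hand":-1},{"tx":-0.235,"ty":-0.985,"tz":0,"roll":0,"hand":-1},{"tx":-0.235,"ty":-0.985,"tz":0,"roll":0,"hand":-1}]'
python3 -m creep '[{"tx":-0.235,"ty":-0.985,"tz":0,"roll":0,"hand":-1},{"tx":-0.235,"ty":-0.985,"tz":0,"roll":0,"hand":-1},{"tx":-0.235,"ty":-0.985,"tz":0,"roll":0,"hand":-1},{"tx":-0.235,"ty":-0.985,"tz":0,"roll":0,"hand":-1},{"tx":0,"ty":0,"tz":0,"roll":0,"hand":-1}]'
python3 go.py 589.5 130 10.5 -0.173
```

```text
clock: 14.25
position: [0.5948, 0.0314, 0.1389]
orientation: [-0.0, 0.996, -0.089, -0.0]
wrist_force: [-0.2, -0.0, -0.8]
grip_width: 0.0545
gripper_force: 42.7
clock: 14.88
position: [0.5888, 0.1329, 0.1389]
orientation: [-0.0, 0.996, -0.088, -0.0]
wrist_force: [-0.8, -0.1, -0.5]
grip_width: 0.0545
gripper_force: 42.7
yaw -0.176 roll units -0.001 q [0.09 0.26 1.5  0.   1.39 1.84] clk 14.875
shift units after roll tx 0.05 ty 0.11 tz 5.13 | before roll tx 0.05 ty 0.11
```

```bash
python3 -m creep '[{"tx":0.05,"ty":0.11,"tz":1,"roll":0,"hand":-1},{"tx":0,"ty":0,"tz":1,"roll":0,"hand":-1},{"tx":0,"ty":0,"tz":1,"roll":0,"hand":-1},{"tx":0,"ty":0,"tz":1,"roll":0,"hand":-1},{"tx":0,"ty":0,"tz":0.7,"roll":0,"hand":-1},{"tx":0,"ty":0,"tz":0.3,"roll":0,"hand":-1},{"tx":0,"ty":0,"tz":0.1,"roll":0,"hand":-1},{"tx":0,"ty":0,"tz":0,"roll":0,"hand":-1}]'
python3 go.py 589.5 130 10.5 -0.173
```

```text
clock: 15.88
position: [0.5907, 0.1278, 0.012]
orientation: [-0.0, 0.996, -0.088, 0.0]
wrist_force: [-1.2, 0.3, -0.5]
grip_width: 0.0547
gripper_force: 42.7
yaw -0.177 roll units -0.0011 q [0.09 0.37 1.63 0.   1.14 1.83] clk 15.875
shift units after roll tx -0.06 ty -0.08 tz 0.06 | before roll tx -0.06 ty -0.08
```

```bash
python3 -m creep '[{"tx":-0.04,"ty":-0.06,"tz":0.06,"roll":0,"hand":-1},{"tx":0,"ty":0,"tz":0,"roll":0,"hand":0.6},{"tx":0,"ty":0,"tz":0,"roll":0,"hand":1},{"tx":0,"ty":0,"tz":0,"roll":0,"hand":1},{"tx":0,"ty":0,"tz":-0.6,"roll":0,"hand":1},{"tx":0,"ty":0,"tz":-1,"roll":0,"hand":1},{"tx":0,"ty":0,"tz":-1,"roll":0,"hand":1},{"tx":0,"ty":0,"tz":-1,"roll":0,"hand":1},{"tx":0,"ty":0,"tz":-0.8,"roll":0,"hand":1}]'
python3 go.py 427.5 -188.5 130
```

```text
clock: 17.0
position: [0.5899, 0.1294, 0.1223]
orientation: [-0.0, 0.996, -0.088, 0.001]
wrist_force: [0.3, -0.1, 0.5]
grip_width: 0.0853
gripper_force: 0.0
yaw -0.176 roll units 0.0 q [0.09 0.27 1.52 0.   1.35 1.84] clk 17.0
shift units after roll tx -4.16 ty 13.66 tz -0.31 | before roll tx -4.16 ty 13.66
```

```bash
python3 -m creep '[{"tx":-0.297,"ty":0.976,"tz":-0.1,"roll":0,"hand":1},{"tx":-0.297,"ty":0.976,"tz":-0.1,"roll":0,"hand":1},{"tx":-0.297,"ty":0.976,"tz":-0.1,"roll":0,"hand":1},{"tx":-0.297,"ty":0.976,"tz":0,"roll":0,"hand":1},{"tx":-0.297,"ty":0.976,"tz":0,"roll":0,"hand":1},{"tx":-0.297,"ty":0.976,"tz":0,"roll":0,"hand":1},{"tx":-0.297,"ty":0.976,"tz":0,"roll":0,"hand":1},{"tx":-0.297,"ty":0.976,"tz":0,"roll":0,"hand":1},{"tx":-0.297,"ty":0.976,"tz":0,"roll":0,"hand":1},{"tx":-0.297,"ty":0.976,"tz":0,"roll":0,"hand":1},{"tx":-0.297,"ty":0.976,"tz":0,"roll":0,"hand":1},{"tx":-0.297,"ty":0.976,"tz":0,"roll":0,"hand":1}]'
python3 -m creep '[{"tx":-0.297,"ty":0.976,"tz":0,"roll":0,"hand":1},{"tx":-0.297,"ty":0.976,"tz":0,"roll":0,"hand":1},{"tx":0,"ty":0,"tz":0,"roll":0,"hand":1}]'
python3 go.py 427.5 -188.5 3
python3 - <<'E'
from h import *
t=img("top","top6")
for u,v,a,c in blobs(t,190,100,1200,roi=(100,160,205,240)): print("long",a,plane(t,u,v,.022).round(4),rect(t,c,.022))
s=img("scene","scene6")
cv2.imwrite("pics/c6.png",np.vstack([cv2.resize(np.hstack([t["frame"][90:290,90:370],s["frame"][130:330,90:370]]),None,fx=1.4,fy=1.4)]))
E
```

```text
clock: 18.5
position: [0.4491, -0.1443, 0.1274]
orientation: [-0.0, 0.996, -0.088, -0.0]
wrist_force: [0.8, -0.0, -0.1]
grip_width: 0.0853
gripper_force: 0.0
clock: 18.88
position: [0.426, -0.1899, 0.1274]
orientation: [0.0, 0.996, -0.089, -0.0]
wrist_force: [0.2, 0.6, -0.3]
grip_width: 0.0852
gripper_force: 0.0
yaw -0.179 roll units 0.0 q [-0.58 -0.02  1.83 -0.    1.33  1.17] clk 18.875
shift units after roll tx 0.05 ty -0.07 tz 4.98 | before roll tx 0.05 ty -0.07
long 850 [0.5886 0.1302 0.022 ] [589.2 130.2  60.6 108.1  79.6]
```

View pics/c6.png

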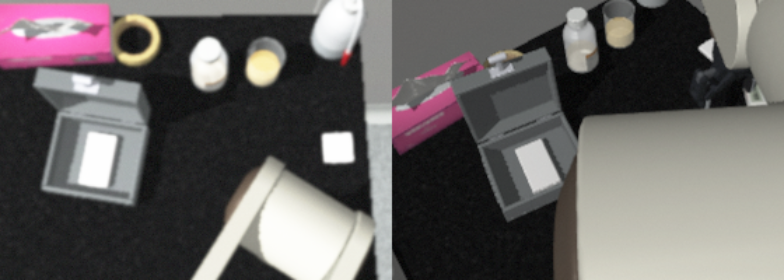

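The long pack sits at (589,130) mm against the case centre of (589.5,130), lying flat in the tray. The bottle and beaker are untouched. Next is the dish.

```bash
python3 -m creep '[{"tx":0.05,"ty":-0.07,"tz":1,"roll":0,"hand":1},{"tx":0,"ty":0,"tz":1,"roll":0,"hand":1},{"tx":0,"ty":0,"tz":1,"roll":0,"hand":1},{"tx":0,"ty":0,"tz":1,"roll":0,"hand":1},{"tx":0,"ty":0,"tz":0.7,"roll":0,"hand":1},{"tx":0,"ty":0,"tz":0.35,"roll":0,"hand":1},{"tx":0,"ty":0,"tz":0,"roll":0,"hand":0.6},{"tx":0,"ty":0,"tz":0,"roll":0,"hand":0.3},{"tx":0,"ty":0,"tz":0,"roll":0,"hand":-1},{"tx":0,"ty":0,"tz":0,"roll":0,"hand":-1},{"tx":0,"ty":0,"tz":0,"roll":0,"hand":-1}]' 25
```

```text
clock: 20.35
position: [0.4293, -0.1872, 0.002]
orientation: [0.0, 0.996, -0.088, 0.001]
wrist_force: [-0.4, 3.3, 7.2]
grip_width: 0.06
gripper_force: 27.7
```

```bash
python3 -m creep '[{"tx":0,"ty":0,"tz":-0.4,"roll":0,"hand":-1},{"tx":0,"ty":0,"tz":-0.9,"roll":0,"hand":-1},{"tx":0,"ty":0,"tz":-0.9,"roll":0,"hand":-1},{"tx":0,"ty":0,"tz":-0.9,"roll":0,"hand":-1},{"tx":0,"ty":0,"tz":-0.9,"roll":0,"hand":-1},{"tx":0,"ty":0,"tz":-0.9,"roll":0,"hand":-1},{"tx":0,"ty":0,"tz":0,"roll":0,"hand":-1}]'
python3 go.py 590.5 130 25
```

```text
clock: 21.22
position: [0.4296, -0.1876, 0.1257]
orientation: [0.001, 0.996, -0.088, 0.002]
wrist_force: [-0.3, 0.6, -0.8]
grip_width: 0.0597
gripper_force: 27.2
yaw -0.176 roll units 0.0 q [-0.58 -0.01  1.83 -0.    1.32  1.17] clk 21.225
shift units after roll tx 4.11 ty -13.64 tz 4.03 | before roll tx 4.11 ty -13.64
```

```bash
python3 -m creep '[{"tx":0.137,"ty":-0.455,"tz":0,"roll":0,"hand":-1},{"tx":0.274,"ty":-0.91,"tz":0,"roll":0,"hand":-1},{"tx":0.274,"ty":-0.91,"tz":0,"roll":0,"hand":-1},{"tx":0.274,"ty":-0.91,"tz":0,"roll":0,"hand":-1},{"tx":0.274,"ty":-0.91,"tz":0,"roll":0,"hand":-1},{"tx":0.274,"ty":-0.91,"tz":0,"roll":0,"hand":-1},{"tx":0.274,"ty":-0.91,"tz":0,"roll":0,"hand":-1},{"tx":0.274,"ty":-0.91,"tz":0,"roll":0,"hand":-1},{"tx":0.274,"ty":-0.91,"tz":0,"roll":0,"hand":-1},{"tx":0.274,"ty":-0.91,"tz":0,"roll":0,"hand":-1},{"tx":0.274,"ty":-0.91,"tz":0,"roll":0,"hand":-1},{"tx":0.274,"ty":-0.91,"tz":0,"roll":0,"hand":-1}]'
python3 -m creep '[{"tx":0.274,"ty":-0.91,"tz":0,"roll":0,"hand":-1},{"tx":0.274,"ty":-0.91,"tz":0,"roll":0,"hand":-1},{"tx":0.274,"ty":-0.91,"tz":0,"roll":0,"hand":-1},{"tx":0.137,"ty":-0.455,"tz":0,"roll":0,"hand":-1},{"tx":0,"ty":0,"tz":0,"roll":0,"hand":-1}]'
python3 go.py 590.5 130 25
```

```text
clock: 22.72
position: [0.5522, 0.0582, 0.1227]
orientation: [-0.0, 0.996, -0.088, -0.001]
wrist_force: [-0.0, -0.1, -0.1]
grip_width: 0.0593
gripper_force: 27.2
clock: 23.35
position: [0.59, 0.1314, 0.1234]
orientation: [0.0, 0.996, -0.088, -0.0]
wrist_force: [0.3, -0.2, -0.6]
grip_width: 0.0597
gripper_force: 27.2
yaw -0.176 roll units 0.0 q [0.09 0.27 1.52 0.   1.36 1.84] clk 23.35
shift units after roll tx 0.03 ty 0.05 tz 3.94 | before roll tx 0.03 ty 0.05
```

```bash
python3 -m creep '[{"tx":0.03,"ty":0.05,"tz":0.9,"roll":0,"hand":-1},{"tx":0,"ty":0,"tz":1,"roll":0,"hand":-1},{"tx":0,"ty":0,"tz":1,"roll":0,"hand":-1},{"tx":0,"ty":0,"tz":0.7,"roll":0,"hand":-1},{"tx":0,"ty":0,"tz":0.25,"roll":0,"hand":-1},{"tx":0,"ty":0,"tz":0.1,"roll":0,"hand":-1},{"tx":0,"ty":0,"tz":0,"roll":0,"hand":-1}]'
python3 go.py 590.5 130 24
```

```text
clock: 24.22
position: [0.5907, 0.1294, 0.0255]
orientation: [-0.0, 0.996, -0.088, 0.0]
wrist_force: [0.2, 0.1, -1.2]
grip_width: 0.0598
gripper_force: 27.2
yaw -0.176 roll units 0.0 q [0.09 0.36 1.61 0.   1.17 1.84] clk 24.225
shift units after roll tx -0.01 ty -0.02 tz 0.06 | before roll tx -0.01 ty -0.02
```

```bash
python3 -m creep '[{"tx":0,"ty":-0.02,"tz":0.06,"roll":0,"hand":-1},{"tx":0,"ty":0,"tz":0,"roll":0,"hand":0.6},{"tx":0,"ty":0,"tz":0,"roll":0,"hand":1},{"tx":0,"ty":0,"tz":0,"roll":0,"hand":1},{"tx":0,"ty":0,"tz":-0.5,"roll":0,"hand":1},{"tx":0,"ty":0,"tz":-1,"roll":0,"hand":1},{"tx":0,"ty":0,"tz":-1,"roll":0,"hand":1},{"tx":0,"ty":0,"tz":-1,"roll":0,"hand":1},{"tx":0,"ty":0,"tz":-0.8,"roll":-0.049,"hand":1}]'
python3 go.py 605.8 -351.9 130
```

```text
clock: 25.35
position: [0.5908, 0.1299, 0.1331]
orientation: [-0.0, 1.0, -0.01, 0.001]
wrist_force: [-0.1, 0.3, -0.2]
grip_width: 0.0854
gripper_force: 0.0
yaw -0.02 roll units 0.0 q [0.09 0.26 1.51 0.   1.37 1.68] clk 25.35
shift units after roll tx 0.99 ty 19.26 tz 0.12 | before roll tx 0.99 ty 19.26
```

```bash
python3 -m creep '[{"tx":0.05,"ty":0.963,"tz":0,"roll":0,"hand":1},{"tx":0.05,"ty":0.963,"tz":0,"roll":0,"hand":1},{"tx":0.05,"ty":0.963,"tz":0,"roll":0,"hand":1},{"tx":0.05,"ty":0.963,"tz":0,"roll":0,"hand":1},{"tx":0.05,"ty":0.963,"tz":0,"roll":0,"hand":1},{"tx":0.05,"ty":0.963,"tz":0,"roll":0,"hand":1},{"tx":0.05,"ty":0.963,"tz":0,"roll":0,"hand":1},{"tx":0.05,"ty":0.963,"tz":0,"roll":0,"hand":1},{"tx":0.05,"ty":0.963,"tz":0,"roll":0,"hand":1},{"tx":0.05,"ty":0.963,"tz":0,"roll":0,"hand":1},{"tx":0.05,"ty":0.963,"tz":0,"roll":0,"hand":1},{"tx":0.05,"ty":0.963,"tz":0,"roll":0,"hand":1}]'
python3 -m creep '[{"tx":0.05,"ty":0.963,"tz":0,"roll":0,"hand":1},{"tx":0.05,"ty":0.963,"tz":0,"roll":0,"hand":1},{"tx":0.05,"ty":0.963,"tz":0,"roll":0,"hand":1},{"tx":0.05,"ty":0.963,"tz":0,"roll":0,"hand":1},{"tx":0.05,"ty":0.963,"tz":0,"roll":0,"hand":1},{"tx":0.05,"ty":0.963,"tz":0,"roll":0,"hand":1},{"tx":0.05,"ty":0.963,"tz":0,"roll":0,"hand":1},{"tx":0.05,"ty":0.963,"tz":0,"roll":0,"hand":1},{"tx":0,"ty":0,"tz":0,"roll":0,"hand":1}]'
python3 go.py 605.8 -351.9 0 -0.02
python3 - <<'E'
from h import *
t=img("top","top7");s=img("scene","scene7")
a=t["frame"][140:260,90:240]
cv2.imwrite("pics/c7.png",np.hstack([cv2.resize(a,None,fx=3,fy=3,interpolation=2),cv2.resize(s["frame"][130:250,90:205],None,fx=3,fy=3,interpolation=2)]))
E
```

```text
clock: 26.85
position: [0.5991, -0.1605, 0.1315]
orientation: [0.0, 1.0, -0.011, 0.0]
wrist_force: [-0.3, 0.3, -0.4]
grip_width: 0.0856
gripper_force: 0.0
clock: 27.98
position: [0.6044, -0.3541, 0.1305]
orientation: [-0.0, 1.0, -0.012, -0.0]
wrist_force: [0.2, -0.4, -0.6]
grip_width: 0.0855
gripper_force: 0.0
yaw -0.024 roll units -0.0013 q [-0.64  0.46  1.25 -0.    1.44  0.96] clk 27.975
shift units after roll tx 0.05 ty -0.09 tz 5.22 | before roll tx 0.05 ty -0.09
```

View pics/c7.png

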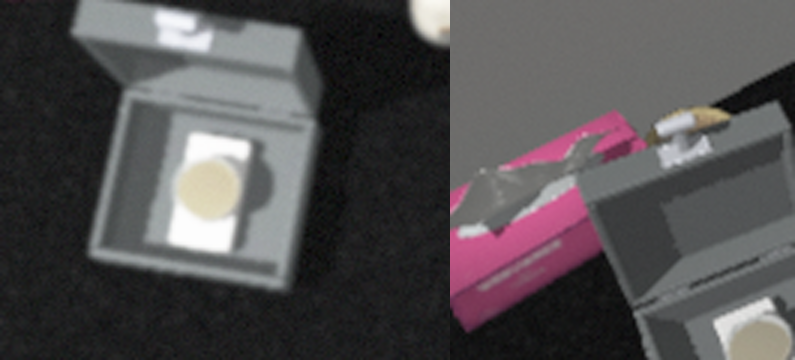

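The dish stands on the long pack, slightly left of it in the top view, at full-image pixel (159.3,202.3). I'll compute that offset and pick up the square pack.

```bash
python3 - <<'E'
from h import *
f=cv2.imread("pics/top7.png");d=bot.get_image("top")
hsv=cv2.cvtColor(f,cv2.COLOR_BGR2HSV);m=((hsv[...,1]>40)&(hsv[...,0]<40)&(hsv[...,2]>100)).astype(np.uint8);k=np.zeros_like(m);k[175:230,130:190]=1;m*=k
M=cv2.moments(m,True);print(m.sum(),M["m10"]/M["m00"],M["m01"]/M["m00"],plane(d,M["m10"]/M["m00"],M["m01"]/M["m00"],.037),plane(d,159.3,202.3,.037))
E
python3 -m creep '[{"tx":0.05,"ty":-0.09,"tz":1,"roll":-0.001,"hand":1},{"tx":0,"ty":0,"tz":1,"roll":0,"hand":1},{"tx":0,"ty":0,"tz":1,"roll":0,"hand":1},{"tx":0,"ty":0,"tz":1,"roll":0,"hand":1},{"tx":0,"ty":0,"tz":0.8,"roll":0,"hand":1},{"tx":0,"ty":0,"tz":0.45,"roll":0,"hand":1},{"tx":0,"ty":0,"tz":0,"roll":0,"hand":0.6},{"tx":0,"ty":0,"tz":0,"roll":0,"hand":0.2},{"tx":0,"ty":0,"tz":0,"roll":0,"hand":-1},{"tx":0,"ty":0,"tz":0,"roll":0,"hand":-1},{"tx":0,"ty":0,"tz":0,"roll":0,"hand":-1}]' 40
```

```text
183 159.28415300546447 201.79781420765028 [0.59114671 0.12618223 0.037     ] [0.58975593 0.12611573 0.037     ]
clock: 29.5
position: [0.6065, -0.3501, 0.0008]
orientation: [0.0, 1.0, -0.01, 0.001]
wrist_force: [0.5, -0.0, 6.7]
grip_width: 0.0565
gripper_force: 43.2
```

```bash
python3 -m creep '[{"tx":0,"ty":0,"tz":-0.4,"roll":0,"hand":-1},{"tx":0,"ty":0,"tz":-1,"roll":0,"hand":-1},{"tx":0,"ty":0,"tz":-1,"roll":0,"hand":-1},{"tx":0,"ty":0,"tz":-1,"roll":0,"hand":-1},{"tx":0,"ty":0,"tz":-1,"roll":0,"hand":-1},{"tx":0,"ty":0,"tz":-0.8,"roll":0.05,"hand":-1},{"tx":0,"ty":0,"tz":0,"roll":0,"hand":-1}]'
python3 go.py 590 128 38.5 -0.176
```

```text
clock: 30.38
position: [0.6065, -0.3502, 0.1318]
orientation: [0.001, 0.996, -0.088, 0.001]
wrist_force: [-0.6, -0.2, -1.1]
grip_width: 0.057
gripper_force: 42.7
yaw -0.176 roll units 0.0 q [-0.63  0.45  1.25  0.    1.44  1.11] clk 30.375
shift units after roll tx -4.00 ty -18.72 tz 3.73 | before roll tx -4.00 ty -18.72
```

```bash
python3 -m creep '[{"tx":-0.2,"ty":-0.936,"tz":0,"roll":0,"hand":-1},{"tx":-0.2,"ty":-0.936,"tz":0,"roll":0,"hand":-1},{"tx":-0.2,"ty":-0.936,"tz":0,"roll":0,"hand":-1},{"tx":-0.2,"ty":-0.936,"tz":0,"roll":0,"hand":-1},{"tx":-0.2,"ty":-0.936,"tz":0,"roll":0,"hand":-1},{"tx":-0.2,"ty":-0.936,"tz":0,"roll":0,"hand":-1},{"tx":-0.2,"ty":-0.936,"tz":0,"roll":0,"hand":-1},{"tx":-0.2,"ty":-0.936,"tz":0,"roll":0,"hand":-1},{"tx":-0.2,"ty":-0.936,"tz":0,"roll":0,"hand":-1},{"tx":-0.2,"ty":-0.936,"tz":0,"roll":0,"hand":-1},{"tx":-0.2,"ty":-0.936,"tz":0,"roll":0,"hand":-1},{"tx":-0.2,"ty":-0.936,"tz":0,"roll":0,"hand":-1}]'
python3 -m creep '[{"tx":-0.2,"ty":-0.936,"tz":0,"roll":0,"hand":-1},{"tx":-0.2,"ty":-0.936,"tz":0,"roll":0,"hand":-1},{"tx":-0.2,"ty":-0.936,"tz":0,"roll":0,"hand":-1},{"tx":-0.2,"ty":-0.936,"tz":0,"roll":0,"hand":-1},{"tx":-0.2,"ty":-0.936,"tz":0,"roll":0,"hand":-1},{"tx":-0.2,"ty":-0.936,"tz":0,"roll":0,"hand":-1},{"tx":-0.2,"ty":-0.936,"tz":0,"roll":0,"hand":-1},{"tx":-0.2,"ty":-0.936,"tz":0,"roll":0,"hand":-1},{"tx":0,"ty":0,"tz":0,"roll":0,"hand":-1}]'
python3 go.py 590 128 38.5 -0.176
```

```text
clock: 31.88
position: [0.5961, -0.0613, 0.1297]
orientation: [-0.0, 0.996, -0.088, 0.0]
wrist_force: [-0.4, 0.1, -0.0]
grip_width: 0.0567
gripper_force: 42.7
clock: 33.0
position: [0.5893, 0.1304, 0.1297]
orientation: [-0.0, 0.996, -0.087, -0.0]
wrist_force: [0.7, -0.6, -0.1]
grip_width: 0.0562
gripper_force: 42.7
yaw -0.175 roll units 0.0004 q [0.09 0.26 1.51 0.   1.37 1.84] clk 33.0
shift units after roll tx 0.05 ty 0.09 tz 3.65 | before roll tx 0.05 ty 0.09
```

```bash
python3 -m creep '[{"tx":0.05,"ty":0.09,"tz":0.9,"roll":0,"hand":-1},{"tx":0,"ty":0,"tz":1,"roll":0,"hand":-1},{"tx":0,"ty":0,"tz":1,"roll":0,"hand":-1},{"tx":0,"ty":0,"tz":0.5,"roll":0,"hand":-1},{"tx":0,"ty":0,"tz":0.2,"roll":0,"hand":-1},{"tx":0,"ty":0,"tz":0.05,"roll":0,"hand":-1},{"tx":0,"ty":0,"tz":0,"roll":0,"hand":-1}]'
python3 go.py 590 128 38
```

```text
clock: 33.88
position: [0.5909, 0.1261, 0.0391]
orientation: [-0.0, 0.996, -0.088, 0.0]
wrist_force: [0.4, 0.1, 0.2]
grip_width: 0.0564
gripper_force: 42.7
yaw -0.176 roll units 0.0 q [0.08 0.34 1.6  0.   1.19 1.83] clk 33.875
shift units after roll tx -0.05 ty -0.07 tz 0.05 | before roll tx -0.05 ty -0.07
```

```bash
python3 -m creep '[{"tx":-0.05,"ty":-0.06,"tz":0.03,"roll":0,"hand":-1},{"tx":0,"ty":0,"tz":0,"roll":0,"hand":0.6},{"tx":0,"ty":0,"tz":0,"roll":0,"hand":1},{"tx":0,"ty":0,"tz":0,"roll":0,"hand":1},{"tx":0,"ty":0,"tz":-0.5,"roll":0,"hand":1},{"tx":0,"ty":0,"tz":-1,"roll":0,"hand":1},{"tx":0,"ty":0,"tz":-1,"roll":0.043,"hand":1},{"tx":0,"ty":0,"tz":-1,"roll":0.043,"hand":1},{"tx":0,"ty":0,"tz":-0.4,"roll":0.043,"hand":1}]'
python3 go.py 450.1 -335.6 130 -0.581
```

```text
clock: 35.0
position: [0.5901, 0.1278, 0.1379]
orientation: [-0.001, 0.957, -0.289, 0.001]
wrist_force: [-0.5, -0.0, -1.0]
grip_width: 0.0856
gripper_force: 0.0
yaw -0.586 roll units -0.0016 q [0.09 0.26 1.5  0.   1.38 2.24] clk 35.0
shift units after roll tx 5.49 ty 18.57 tz 0.31 | before roll tx 5.59 ty 18.54
```

```bash
python3 -m creep '[{"tx":0.277,"ty":0.928,"tz":0,"roll":-0.0016,"hand":1},{"tx":0.277,"ty":0.928,"tz":0,"roll":0,"hand":1},{"tx":0.277,"ty":0.928,"tz":0,"roll":0,"hand":1},{"tx":0.277,"ty":0.928,"tz":0,"roll":0,"hand":1},{"tx":0.277,"ty":0.928,"tz":0,"roll":0,"hand":1},{"tx":0.277,"ty":0.928,"tz":0,"roll":0,"hand":1},{"tx":0.277,"ty":0.928,"tz":0,"roll":0,"hand":1},{"tx":0.277,"ty":0.928,"tz":0,"roll":0,"hand":1},{"tx":0.277,"ty":0.928,"tz":0,"roll":0,"hand":1},{"tx":0.277,"ty":0.928,"tz":0,"roll":0,"hand":1},{"tx":0.277,"ty":0.928,"tz":0,"roll":0,"hand":1},{"tx":0.277,"ty":0.928,"tz":0,"roll":0,"hand":1}]'
python3 -m creep '[{"tx":0.277,"ty":0.928,"tz":0,"roll":0,"hand":1},{"tx":0.277,"ty":0.928,"tz":0,"roll":0,"hand":1},{"tx":0.277,"ty":0.928,"tz":0,"roll":0,"hand":1},{"tx":0.277,"ty":0.928,"tz":0,"roll":0,"hand":1},{"tx":0.277,"ty":0.928,"tz":0,"roll":0,"hand":1},{"tx":0.277,"ty":0.928,"tz":0,"roll":0,"hand":1},{"tx":0.277,"ty":0.928,"tz":0,"roll":0,"hand":1},{"tx":0.277,"ty":0.928,"tz":0,"roll":0,"hand":1},{"tx":0,"ty":0,"tz":0,"roll":0,"hand":1}]'
python3 go.py 450.1 -335.6 2 -0.581
python3 - <<'E'
from h import *
t=img("top","top8");s=img("scene","scene8")
for u,v,a,c in blobs(t,190,100,1200,roi=(130,180,190,225)): print("white",a,u,v,plane(t,u,v,.049).round(4),rect(t,c,.049))
a=t["frame"][140:260,90:240]
cv2.imwrite("pics/c8.png",np.hstack([cv2.resize(a,None,fx=3,fy=3,interpolation=2),cv2.resize(s["frame"][130:250,120:235],None,fx=3,fy=3,interpolation=2)]))
E
```

```text
clock: 36.5
position: [0.5072, -0.1517, 0.1362]
orientation: [0.0, 0.959, -0.284, 0.0]
wrist_force: [0.2, 0.2, -0.1]
grip_width: 0.0854
gripper_force: 0.0
clock: 37.62
position: [0.4522, -0.3379, 0.1359]
orientation: [0.0, 0.958, -0.285, 0.0]
wrist_force: [-0.6, 0.6, -0.5]
grip_width: 0.0854
gripper_force: 0.0
yaw -0.578 roll units 0.0008 q [-0.78  0.18  1.6  -0.    1.36  1.37] clk 37.625
shift units after roll tx -0.12 ty -0.03 tz 5.36 | before roll tx -0.12 ty -0.03
white 873 157.92898052691868 203.602520045819 [0.5841 0.1273 0.049 ] [584.8 127.9  64.1 106.   80.7]
```

View pics/c8.png

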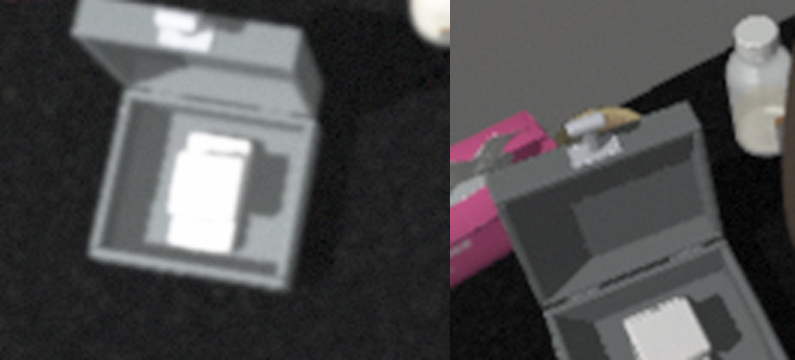

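The square pack sits on the dish inside the case, at crop (209,184), flat and aligned. Next is the timer.

```bash
python3 -m creep '[{"tx":-0.12,"ty":-0.03,"tz":1,"roll":0,"hand":1},{"tx":0,"ty":0,"tz":1,"roll":0,"hand":1},{"tx":0,"ty":0,"tz":1,"roll":0,"hand":1},{"tx":0,"ty":0,"tz":1,"roll":0,"hand":1},{"tx":0,"ty":0,"tz":0.9,"roll":0,"hand":1},{"tx":0,"ty":0,"tz":0.5,"roll":0,"hand":1},{"tx":0,"ty":0,"tz":0,"roll":0,"hand":0.6},{"tx":0,"ty":0,"tz":0,"roll":0,"hand":0.3},{"tx":0,"ty":0,"tz":0,"roll":0,"hand":-1},{"tx":0,"ty":0,"tz":0,"roll":0,"hand":-1},{"tx":0,"ty":0,"tz":0,"roll":0,"hand":-1}]' 40
python3 -m creep '[{"tx":0,"ty":0,"tz":-0.4,"roll":0,"hand":-1},{"tx":0,"ty":0,"tz":-1,"roll":0,"hand":-1},{"tx":0,"ty":0,"tz":-1,"roll":0,"hand":-1},{"tx":0,"ty":0,"tz":-1,"roll":0,"hand":-1},{"tx":0,"ty":0,"tz":-1,"roll":-0.043,"hand":-1},{"tx":0,"ty":0,"tz":-1,"roll":-0.043,"hand":-1},{"tx":0,"ty":0,"tz":0,"roll":-0.042,"hand":-1},{"tx":0,"ty":0,"tz":0,"roll":0,"hand":-1}]'
python3 go.py 590 127.5 52 -0.176
```

```text
clock: 39.1
position: [0.451, -0.3347, 0.0012]
orientation: [0.0, 0.959, -0.284, 0.001]
wrist_force: [0.9, 1.6, 7.0]
grip_width: 0.0622
gripper_force: 44.3
clock: 40.1
position: [0.4504, -0.3344, 0.1359]
orientation: [0.0, 0.996, -0.087, 0.0]
wrist_force: [-1.2, -0.7, -0.9]
grip_width: 0.0619
gripper_force: 43.2
yaw -0.175 roll units 0.0003 q [-0.78  0.17  1.61  0.    1.36  0.97] clk 40.1
shift units after roll tx 2.26 ty -19.17 tz 3.35 | before roll tx 2.28 ty -19.17
```

```bash
python3 -m creep '[{"tx":0.113,"ty":-0.958,"tz":0,"roll":0,"hand":-1},{"tx":0.113,"ty":-0.958,"tz":0,"roll":0,"hand":-1},{"tx":0.113,"ty":-0.958,"tz":0,"roll":0,"hand":-1},{"tx":0.113,"ty":-0.958,"tz":0,"roll":0,"hand":-1},{"tx":0.113,"ty":-0.958,"tz":0,"roll":0,"hand":-1},{"tx":0.113,"ty":-0.958,"tz":0,"roll":0,"hand":-1},{"tx":0.113,"ty":-0.958,"tz":0,"roll":0,"hand":-1},{"tx":0.113,"ty":-0.958,"tz":0,"roll":0,"hand":-1},{"tx":0.113,"ty":-0.958,"tz":0,"roll":0,"hand":-1},{"tx":0.113,"ty":-0.958,"tz":0,"roll":0,"hand":-1},{"tx":0.113,"ty":-0.958,"tz":0,"roll":0,"hand":-1},{"tx":0.113,"ty":-0.958,"tz":0,"roll":0,"hand":-1}]'
python3 -m creep '[{"tx":0.113,"ty":-0.958,"tz":0,"roll":0,"hand":-1},{"tx":0.113,"ty":-0.958,"tz":0,"roll":0,"hand":-1},{"tx":0.113,"ty":-0.958,"tz":0,"roll":0,"hand":-1},{"tx":0.113,"ty":-0.958,"tz":0,"roll":0,"hand":-1},{"tx":0.113,"ty":-0.958,"tz":0,"roll":0,"hand":-1},{"tx":0.113,"ty":-0.958,"tz":0,"roll":0,"hand":-1},{"tx":0.113,"ty":-0.958,"tz":0,"roll":0,"hand":-1},{"tx":0.113,"ty":-0.958,"tz":0,"roll":0,"hand":-1},{"tx":0,"ty":0,"tz":0,"roll":0,"hand":-1}]'
python3 go.py 590 127.5 51.5 -0.176
```

```text
clock: 41.6
position: [0.5337, -0.0565, 0.1351]
orientation: [-0.0, 0.996, -0.089, -0.0]
wrist_force: [1.0, 0.0, -0.5]
grip_width: 0.0627
gripper_force: 43.3
clock: 42.72
position: [0.5892, 0.1287, 0.1349]
orientation: [-0.0, 0.996, -0.088, -0.0]
wrist_force: [-0.5, -1.3, -0.6]
grip_width: 0.0622
gripper_force: 43.3
yaw -0.176 roll units -0.0 q [0.09 0.26 1.51 0.   1.38 1.83] clk 42.725
shift units after roll tx 0.04 ty 0.04 tz 3.34 | before roll tx 0.04 ty 0.04
```

```bash
python3 -m creep '[{"tx":0.02,"ty":0.02,"tz":0.9,"roll":0,"hand":-1},{"tx":0,"ty":0,"tz":1,"roll":0,"hand":-1},{"tx":0,"ty":0,"tz":0.8,"roll":0,"hand":-1},{"tx":0,"ty":0,"tz":0.45,"roll":0,"hand":-1},{"tx":0,"ty":0,"tz":0.15,"roll":0,"hand":-1},{"tx":0,"ty":0,"tz":0.03,"roll":0,"hand":-1},{"tx":0,"ty":0,"tz":0,"roll":0,"hand":-1}]'
python3 go.py 590 127.5 50.5
```

```text
clock: 43.6
position: [0.59, 0.1269, 0.0526]
orientation: [-0.0, 0.996, -0.087, 0.0]
wrist_force: [-0.2, -0.1, -0.6]
grip_width: 0.0623
gripper_force: 43.3
yaw -0.175 roll units 0.0 q [0.08 0.33 1.59 0.   1.22 1.83] clk 43.6
shift units after roll tx -0.00 ty -0.02 tz 0.08 | before roll tx -0.00 ty -0.02
```

```bash
python3 -m creep '[{"tx":0,"ty":-0.02,"tz":0.08,"roll":0,"hand":-1},{"tx":0,"ty":0,"tz":0,"roll":0,"hand":0.6},{"tx":0,"ty":0,"tz":0,"roll":0,"hand":1},{"tx":0,"ty":0,"tz":0,"roll":0,"hand":1},{"tx":0,"ty":0,"tz":-0.5,"roll":0,"hand":1},{"tx":0,"ty":0,"tz":-1,"roll":0,"hand":1},{"tx":0,"ty":0,"tz":-1,"roll":0,"hand":1},{"tx":0,"ty":0.5,"tz":-1,"roll":0,"hand":1},{"tx":0,"ty":1,"tz":-1,"roll":0,"hand":1},{"tx":0,"ty":1,"tz":-1,"roll":0,"hand":1},{"tx":0,"ty":1,"tz":-1,"roll":0,"hand":1},{"tx":0,"ty":1,"tz":-1,"roll":0,"hand":1}]'
python3 -m creep '[{"tx":0,"ty":1,"tz":-1,"roll":0,"hand":1},{"tx":0,"ty":1,"tz":-1,"roll":0,"hand":1},{"tx":0,"ty":1,"tz":0,"roll":0,"hand":1},{"tx":0,"ty":1,"tz":0,"roll":0,"hand":1},{"tx":0,"ty":1,"tz":0,"roll":0,"hand":1},{"tx":0,"ty":1,"tz":0,"roll":0,"hand":1},{"tx":0,"ty":1,"tz":0,"roll":0,"hand":1}]'
python3 - <<'E'
from h import *
t=img("top","top9");s=img("scene","scene9")
cv2.imwrite("pics/c9.png",np.hstack([cv2.resize(t["frame"][140:260,90:240],None,fx=3,fy=3,interpolation=2),cv2.resize(s["frame"][170:290,140:255],None,fx=3,fy=3,interpolation=2)]))
E
```

```text
clock: 45.1
position: [0.5699, 0.0159, 0.2394]
orientation: [-0.0, 0.996, -0.087, 0.001]
wrist_force: [0.9, 0.6, 0.1]
grip_width: 0.0857
gripper_force: 0.0
clock: 45.98
position: [0.5395, -0.1565, 0.2885]
orientation: [0.0, 0.996, -0.087, 0.0]
wrist_force: [-0.5, -0.4, -0.4]
grip_width: 0.0853
gripper_force: 0.0
```

View pics/c9.png

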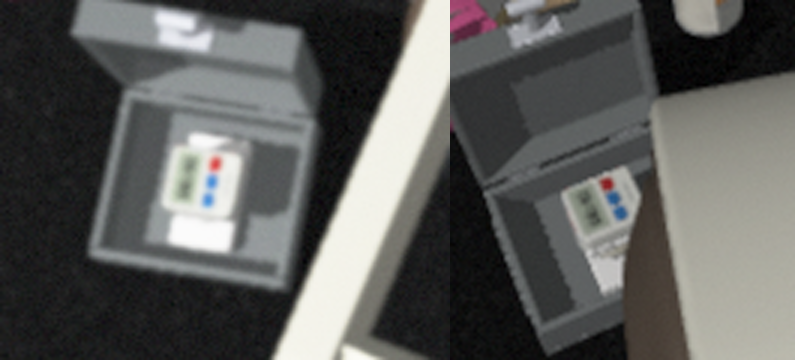

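The timer lies display up on the stack, its centre at crop (202,181). The lid is still upright. I'll check the centring numerically and compute the way back to the bar.

```bash
python3 - <<'E'
from h import *
d=bot.get_image("top")
f=lambda x,y,z:(plane(d,90+x/3-.33,140+y/3-.33,z)*1000).round(1)
print("timer",f(201.8,181.8,.067),"sq",f(209.5,186,.049),"dish",f(209,188,.037))
for n,z in(("pics/top8.png",.049),("pics/top9.png",.067)):
    im=cv2.imread(n)[140:260,90:240]; g=cv2.cvtColor(im,cv2.COLOR_BGR2GRAY)
    # column extent of bright area on rows around the stack centre
    for r in(56,60,64): 
        c=np.where(g[r,45:95]>165)[0]+45; print(n,r,c.min(),c.max(),f(3*c.min(),3*r,z)[1],f(3*c.max()+3,3*r,z)[1])
E
python3 go.py 689.4 113.1 290
```

```text
timer [589.9 126.3  67. ] sq [589.3 123.2  49. ] dish [589.7 126.   37. ]
pics/top8.png 56 55 81 163.2 90.8
pics/top8.png 60 55 80 162.9 93.4
pics/top8.png 64 53 79 168.0 95.9
pics/top9.png 56 55 80 158.8 90.4
pics/top9.png 60 55 79 158.6 92.9
pics/top9.png 64 54 78 160.9 95.4
yaw -0.176 roll units 0.0 q [-0.42  0.11  1.37  0.    1.66  1.33] clk 46.125
shift units after roll tx 4.01 ty -11.67 tz -0.07 | before roll tx 4.01 ty -11.67
```

The timer, square pack and dish agree within about 3 mm. Back to the bar.

```bash
python3 -m creep '[{"tx":0.334,"ty":-0.972,"tz":0,"roll":0,"hand":1},{"tx":0.334,"ty":-0.972,"tz":0,"roll":0,"hand":1},{"tx":0.334,"ty":-0.972,"tz":0,"roll":0,"hand":1},{"tx":0.334,"ty":-0.972,"tz":0,"roll":0,"hand":1},{"tx":0.334,"ty":-0.972,"tz":0,"roll":0,"hand":1},{"tx":0.334,"ty":-0.972,"tz":0,"roll":0,"hand":1},{"tx":0.334,"ty":-0.972,"tz":0,"roll":0,"hand":1},{"tx":0.334,"ty":-0.972,"tz":0,"roll":0,"hand":1},{"tx":0.334,"ty":-0.972,"tz":0,"roll":0,"hand":1},{"tx":0.334,"ty":-0.972,"tz":0,"roll":0,"hand":1},{"tx":0.334,"ty":-0.972,"tz":0,"roll":0,"hand":1},{"tx":0.334,"ty":-0.972,"tz":0,"roll":0,"hand":1}]'
python3 -m creep '[{"tx":0,"ty":0,"tz":0,"roll":0,"hand":1}]'
python3 go.py 689.4 113.6 210
```

```text
clock: 47.62
position: [0.6892, 0.1159, 0.2881]
orientation: [-0.0, 0.996, -0.087, 0.0]
wrist_force: [0.2, 0.4, 0.2]
grip_width: 0.0856
gripper_force: 0.0
clock: 47.75
position: [0.6892, 0.1163, 0.2874]
orientation: [-0.0, 0.996, -0.086, -0.0]
wrist_force: [0.5, -0.8, -0.6]
grip_width: 0.0855
gripper_force: 0.0
yaw -0.172 roll units 0.0 q [0.06 0.41 1.   0.   1.73 1.8 ] clk 47.75
shift units after roll tx 0.03 ty 0.11 tz 3.09 | before roll tx 0.03 ty 0.11
```

```bash
python3 -m creep '[{"tx":0.03,"ty":0.11,"tz":0.9,"roll":0,"hand":1},{"tx":0,"ty":0,"tz":1,"roll":0,"hand":1},{"tx":0,"ty":0,"tz":0.8,"roll":0,"hand":1},{"tx":0,"ty":0,"tz":0.35,"roll":0,"hand":0.3},{"tx":0,"ty":0,"tz":0,"roll":0,"hand":-1},{"tx":0,"ty":0,"tz":0,"roll":0,"hand":-1},{"tx":0,"ty":0,"tz":0,"roll":0,"hand":-1},{"tx":0,"ty":0,"tz":0,"roll":0,"hand":-1},{"tx":0,"ty":0,"tz":0,"roll":0,"hand":-1},{"tx":0,"ty":0,"tz":0,"roll":0,"hand":-1}]' 40
python3 go.py 689.4 113 210
```

```text
clock: 49.0
position: [0.69, 0.1128, 0.2128]
orientation: [-0.001, 0.996, -0.087, 0.001]
wrist_force: [2.9, 11.2, 3.9]
grip_width: 0.0293
gripper_force: 41.0
yaw -0.173 roll units 0.0 q [0.05 0.42 1.14 0.   1.58 1.8 ] clk 49.0
shift units after roll tx -0.02 ty -0.00 tz 0.11 | before roll tx -0.02 ty -0.00
```

```bash
python3 -m creep '[{"tx":-0.751,"ty":-0.03,"tz":-0.06,"roll":0,"hand":-1},{"tx":-0.754,"ty":0,"tz":0.016,"roll":0,"hand":-1},{"tx":-0.749,"ty":0,"tz":0.09,"roll":0,"hand":-1},{"tx":-0.736,"ty":0,"tz":0.164,"roll":0,"hand":-1}]'
python3 -m creep '[{"tx":-0.716,"ty":0,"tz":0.24,"roll":0,"hand":-1},{"tx":-0.688,"ty":0,"tz":0.31,"roll":0,"hand":-1},{"tx":-0.654,"ty":0,"tz":0.375,"roll":0,"hand":-1}]'
```

```text
clock: 49.5
position: [0.6162, 0.1264, 0.2068]
orientation: [-0.001, 0.996, -0.087, 0.001]
wrist_force: [7.9, 12.6, -5.9]
grip_width: 0.0297
gripper_force: 40.4
clock: 49.88
position: [0.5658, 0.1357, 0.1841]
orientation: [-0.002, 0.996, -0.087, 0.002]
wrist_force: [9.8, 16.5, -3.8]
grip_width: 0.0291
gripper_force: 40.1
```

```bash
python3 -m creep '[{"tx":-0.613,"ty":0,"tz":0.44,"roll":0,"hand":-1},{"tx":-0.567,"ty":0,"tz":0.5,"roll":0,"hand":-1},{"tx":-0.514,"ty":0,"tz":0.55,"roll":0,"hand":-1}]'; python3 go.py 480 151 38
```

```text
clock: 50.25
position: [0.5242, 0.1434, 0.1471]
orientation: [-0.002, 0.996, -0.087, 0.002]
wrist_force: [9.6, 20.4, -0.4]
grip_width: 0.0288
gripper_force: 40.7
yaw -0.174 roll units 0.0 q [0.12 0.13 1.64 0.   1.37 1.87] clk 50.25
shift units after roll tx -1.79 ty 0.01 tz 4.36 | before roll tx -1.79 ty 0.01
```

```bash
python3 -m creep '[{"tx":-0.456,"ty":-0.06,"tz":0.6,"roll":0,"hand":-1},{"tx":-0.395,"ty":0,"tz":0.64,"roll":0,"hand":-1},{"tx":-0.33,"ty":0,"tz":0.68,"roll":0,"hand":-1},{"tx":-0.26,"ty":0,"tz":0.71,"roll":0,"hand":-1}]'
python3 -m creep '[{"tx":-0.187,"ty":0,"tz":0.73,"roll":0,"hand":-1},{"tx":-0.09,"ty":0,"tz":0.6,"roll":0,"hand":-1},{"tx":0,"ty":0,"tz":0,"roll":0,"hand":-1}]'
```

```text
clock: 50.75
position: [0.489, 0.1501, 0.0808]
orientation: [-0.001, 0.996, -0.087, 0.001]
wrist_force: [3.6, 9.5, 1.5]
grip_width: 0.029
gripper_force: 41.7
clock: 51.12
position: [0.4819, 0.1514, 0.0468]
orientation: [-0.001, 0.996, -0.087, 0.0]
wrist_force: [-0.5, 11.8, -0.9]
grip_width: 0.0293
gripper_force: 41.7
```

Nearly closed. I'll ease it down while watching the force.

```bash
python3 -m creep '[{"tx":-0.02,"ty":0,"tz":0.16,"roll":0,"hand":-1},{"tx":0,"ty":0,"tz":0.08,"roll":0,"hand":-1},{"tx":0,"ty":0,"tz":0,"roll":0,"hand":-1}]'
python3 -m creep '[{"tx":0,"ty":0,"tz":0.08,"roll":0,"hand":-1},{"tx":0,"ty":0,"tz":0,"roll":0,"hand":-1}]'
```

```text
clock: 51.5
position: [0.4814, 0.1515, 0.0414]
orientation: [-0.001, 0.996, -0.087, 0.0]
wrist_force: [-2.9, 13.1, -0.6]
grip_width: 0.0289
gripper_force: 41.8
clock: 51.75
position: [0.4816, 0.1515, 0.0406]
orientation: [-0.001, 0.996, -0.087, 0.001]
wrist_force: [-11.8, 12.0, 20.3]
grip_width: 0.0289
gripper_force: 44.0
```

The stop is firm: 20 N at z 40.6 mm, which with the 17.7 mm grip offset puts the bar at 58 mm, so the lid is shut. I'll release and rise.

```bash
python3 -m creep '[{"tx":0.03,"ty":0,"tz":0,"roll":0,"hand":-1},{"tx":0,"ty":0,"tz":0,"roll":0,"hand":0},{"tx":0,"ty":0,"tz":0,"roll":0,"hand":0.6},{"tx":0,"ty":0,"tz":0,"roll":0,"hand":1},{"tx":0,"ty":0,"tz":0,"roll":0,"hand":1},{"tx":0,"ty":0,"tz":-0.8,"roll":0,"hand":1},{"tx":0,"ty":0,"tz":-1,"roll":0,"hand":1},{"tx":0,"ty":0,"tz":-1,"roll":0,"hand":1},{"tx":0,"ty":0,"tz":-1,"roll":0,"hand":1},{"tx":0,"ty":1,"tz":-1,"roll":0,"hand":1},{"tx":0,"ty":1,"tz":-1,"roll":0,"hand":1},{"tx":0,"ty":1,"tz":0,"roll":0,"hand":1}]'
python3 -m creep '[{"tx":0,"ty":1,"tz":0,"roll":0,"hand":1},{"tx":0,"ty":1,"tz":0,"roll":0,"hand":1},{"tx":0,"ty":1,"tz":0,"roll":0,"hand":1},{"tx":0,"ty":1,"tz":0,"roll":0,"hand":1},{"tx":0,"ty":1,"tz":0,"roll":0,"hand":1},{"tx":0,"ty":1,"tz":0,"roll":0,"hand":1},{"tx":0,"ty":1,"tz":0,"roll":0,"hand":1},{"tx":0,"ty":1,"tz":0,"roll":0,"hand":1},{"tx":0,"ty":0,"tz":0,"roll":0,"hand":1}]'
python3 - <<'E'
from h import *
t=img("top","top10");s=img("scene","scene10")
cv2.imwrite("pics/c10.png",np.hstack([cv2.resize(t["frame"][140:260,90:240],None,fx=3,fy=3,interpolation=2),cv2.resize(s["frame"][180:300,130:245],None,fx=3,fy=3,interpolation=2)]))
E
```

```text
clock: 53.25
position: [0.4693, 0.0755, 0.1855]
orientation: [-0.0, 0.996, -0.087, 0.001]
wrist_force: [0.7, -0.1, -0.3]
grip_width: 0.0852
gripper_force: 0.0
clock: 54.38
position: [0.4338, -0.1219, 0.1835]
orientation: [0.0, 0.996, -0.088, -0.0]
wrist_force: [-0.6, 0.5, -0.6]
grip_width: 0.0851
gripper_force: 0.0
```

View pics/c10.png

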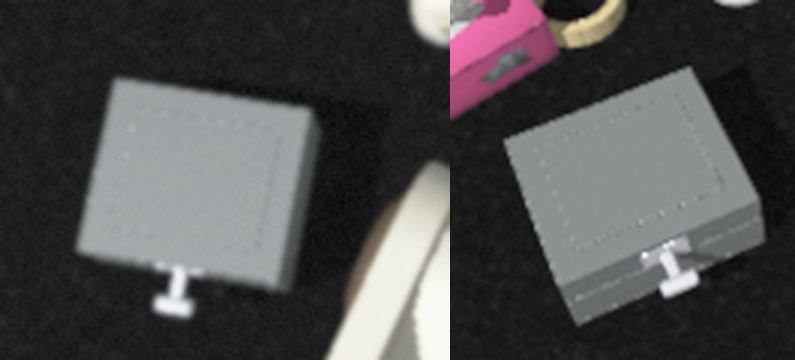

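The picture shows the lid shut, with a thin even seam to the tray and the arm clear, so I'll hand in.

```bash
python3 -c "
from workcell import bot
print(bot.job_done())"
```

```text
the job is handed in; nothing more can be done
None
```

The case is packed in the order asked, the lid is closed and the arm is clear of everything; I handed the job in at about 54 s, and no verdict came back.

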